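# Making up a traction load on the spring scale

## Robot

A 6-joint arm with a two-finger parallel gripper is mounted at the origin on a cart in front of the work surface, level with it; the furniture and walls round the work are solid. World frame = base frame: x ahead of the robot, y to its left, z up, the work surface at z = 0. Lengths are in m, angles in degrees, forces in N, time in s.
With the tool pointing down it reaches from about 0.3 to 0.75 m from the base axis. Payload 8.5 kg.
Tool frame: the origin (TCP) lies at the very end of the fingers, on their centre line; the grasp point (between the pads) lies 19 mm behind it (env.hold_point_z is the distance from the TCP to the grasp point, in m); z points along the fingers, y is the line along which they close (so a half turn about z gives the same grasp; the last joint's range is limited). The gripper opens to 85 mm and grips with 20 to 120 N. Pads are 22 mm wide; open, the fingers measure 114 mm over their backs; the gripper's body (76 mm by 85 mm) begins 54 mm behind the grasp point. The pads swing forward as they close: fully open they stand 13 mm farther back than shut.
Start: joints at [58.425, 21.807, 74.336, -0, 83.858, -12.336], TCP at [0.181, 0.519, 0.231] pointing down, gripper open.
Joint ranges: [-178.18, 178.18], [-50.72, 133.34], [12.68, 142.11], [-81.47, 261.47], [9.98, 163.14], [-165.26, 165.26]. Speed limits (degrees/s): [136.94, 136.94, 180, 180, 180, 180].

## Interface

Orientations are given as a 3x3 rotation matrix whose columns are the frame's x, y, z axes.
In Python, from rig import env, optics gives the robot as it stands.
- The arm moves only by the shell command python3 -m jog 'ROWS' [OPENING] [FORCE]. ROWS is JSON, a list of rows, each an object with "linear": the shift along the tool's x, y, z in units of 40 mm (1.0 is 40 mm), a list of three; "roll": the turn about the tool's z in units of 5 degrees (1.0 is 5 degrees). A call has 1 to 12 rows; each row shifts and turns the commanded pose from where the row before left it, along the tool's axes as they then stand; what a row does not reach is not made up. A row lasts 1/12 s, in which the tool goes at most 41.7 mm and 7.16 degrees, less where a joint would pass 70% of its speed; a pose out of reach is approached as far as the arm can. A call is refused whole if a number of a shift passes 1 or a number of a turn 1, either way. A call with a gripper value outside its range is refused whole. OPENING is the opening, from -1 (shut) to 1 (fully open), set as the call begins (- or left out, the last holds). The fingers move at their own pace and stop on an object; FORCE is the grip in N (left out, the last holds). Time passes only in rows, so rows that do not move let the fingers close. It gives the time, the measured TCP pose, the force, the opening and the grip force at its end, in the units of the state.
- env.observe(): the state, without advancing time (a new reading comes with each control period).
- optics.get_image(name): name is "scene" or "top"; returns the picture (480x640x3 uint8, red, green, blue); there is no depth.
- optics.calibration(name): a dict with "fov_y" (degrees; the focal length in pixels is half the picture's height over the tangent of half this angle, whatever the lens; pixels are square), "cx", "cy" (the principal point, pixels), "D" ([k1, k2, p1, p2, k3] as OpenCV has them; the pictures are not rectified), "T" (4x4, takes a point from camera to world coordinates). Camera axes: x right, y down, z forward; pixel columns grow to the right and rows downward; lengths in m; the calibration is good to about 2 mm. A picture is of the moment at which its call begins. calibration takes no time and is no camera call.
- env.close_job(): hands the job in; it is judged then, once.
The state is a dict: "time_s": time; "q": joint angles; "qvel": joint speeds; "joint_efforts": joint torques, N m; "position": TCP position; "tool_rot": TCP orientation; "ft_force": force on the tool from outside, world axes, zero at the start; "wrist_torque": the same for the moment, N m; "grip_width": finger opening in m; "gripper_force": force on a finger pad.
Only numpy, scipy, OpenCV 4.12 (cv2) and the standard library are available. Lean on these libraries where they do the work, as an engineer would, in place of code of your own. Each camera call takes 0.05 s, during which the arm holds its last target. There are 200 camera calls.

## Task

Make up the traction load that has been preset on the spring scale: take the steel weight discs off the storage spindle one at a time and thread each over the upright stem of the sprung pan, until the pointer on the front of the scale stands between the two prongs of the target marker. Hand every disc over gently: lower it slowly until the pan has sunk under it and carries its weight, and only then let go, so that the pan never drops, bounces or is pushed to the end of its travel. Leave the discs that are not needed on the spindle, and disturb neither the marker nor the things around.

Things in the scene. Friction and masses are not known exactly. Their poses are not given: they have to be found in the camera images.
- scale: white spring scale, fixed to the worktop, housing 100 x 100 mm and 102 mm high on a foot plate 116 mm square. Origin: middle of its underside, on the worktop. Its z axis is up and is the axis of the pan; its front with the graduated face looks along its -x. A black knob sticks out 12 mm on its +y side.
- pan_top (a point): middle of the upper face of the steel pan (56 mm across, 6 mm thick) that stands on a column above the housing, 166 mm above the worktop when empty; it moves straight down as the pan is loaded. A disc on the empty pan has its origin here, the next one 12 mm higher, and so on. An upright stem, 12 mm in diameter and 46 mm long with a 1.5 mm chamfer at its tip, rises from it
- stem_tip (a point): top end of the stem, 46 mm above pan_top; moves with the pan
- pan (a joint): how far the pan has sunk, in m: 0 empty, grows downward, end stop at 0.045. It rides on a soft damped spring and sinks by several mm under each disc, more under a heavier one
- pointer (a point): tip of the black pointer (2 mm thick) that sticks out of the slot in the scale's front face; it moves down with the pan, by the same amount
- target (a point): point midway between the two prongs of the target marker, in the pointer's path; the prongs are 2 mm thick with 14 mm of space between them, and the marker sits on a rod at the right of the slot. It is preset and stays put
- marker (a joint): setting of the target marker, in m: the pan travel at which the pointer stands exactly midway between the prongs (two or three discs)
- spindle: storage spindle, fixed to the worktop: dark foot 90 mm across and 10 mm high with an upright post 11 mm in diameter whose pointed tip is 76 mm above the worktop. Origin: middle of its underside
- disc_1: round steel weight disc, 64 mm across, with a 14 mm hole in the middle; 12 mm thick at its hub (28 mm across), on which the discs stack; the rim is 10 mm thick, 1 mm back from the hub on both faces. All four look alike but their weights differ (roughly 0.3 kg). Origin: middle of its underside, z up. At the start it lies flat on the spindle, the lowest of the four
- disc_2: round steel weight disc, 64 mm across, with a 14 mm hole in the middle; 12 mm thick at its hub (28 mm across), on which the discs stack; the rim is 10 mm thick, 1 mm back from the hub on both faces. All four look alike but their weights differ (roughly 0.3 kg). Origin: middle of its underside, z up. At the start it lies flat on the spindle, second from below
- disc_3: round steel weight disc, 64 mm across, with a 14 mm hole in the middle; 12 mm thick at its hub (28 mm across), on which the discs stack; the rim is 10 mm thick, 1 mm back from the hub on both faces. All four look alike but their weights differ (roughly 0.3 kg). Origin: middle of its underside, z up. At the start it lies flat on the spindle, third from below
- disc_4: round steel weight disc, 64 mm across, with a 14 mm hole in the middle; 12 mm thick at its hub (28 mm across), on which the discs stack; the rim is 10 mm thick, 1 mm back from the hub on both faces. All four look alike but their weights differ (roughly 0.3 kg). Origin: middle of its underside, z up. At the start it lies flat on the spindle, the top one
- cream_jar: small standing cream jar with a dark red lid, 40 mm across, 51 mm high; origin middle of its underside. Not to be disturbed
- ointment: lying ointment tube, 102 x 30 x 19 mm, long side along its x; origin middle of its underside. Not to be disturbed
- pill_bottle: standing amber pill bottle with white cap, 42 mm across, 68 mm high; origin middle of its underside. Not to be disturbed
- timer: flat white kitchen-style timer, 62 x 62 x 20 mm; origin middle of its underside. Not to be disturbed
There are look-alikes about, which are no part of the job. Leave any purple or red look-alike of the disc_4 alone.

How it is judged (in metres and radians):
On the way, in this order (a step that is already met when the one before it is completed fails the run):
1. the pan, let go by the robot, rests under one disc (value of joint pan between 0.0065 and 0.013 m and ((horizontal distance between disc_1 and pan_top below 0.005 m and angle between disc_1's own z axis and vertical below 0.06 rad and z of disc_1 in the frame of pan_top between -0.003 and 0.027 m) or (horizontal distance between disc_2 and pan_top below 0.005 m and angle between disc_2's own z axis and vertical below 0.06 rad and z of disc_2 in the frame of pan_top between -0.003 and 0.027 m) or (horizontal distance between disc_3 and pan_top below 0.005 m and angle between disc_3's own z axis and vertical below 0.06 rad and z of disc_3 in the frame of pan_top between -0.003 and 0.027 m) or (horizontal distance between disc_4 and pan_top below 0.005 m and angle between disc_4's own z axis and vertical below 0.06 rad and z of disc_4 in the frame of pan_top between -0.003 and 0.027 m)) and contact force between the fingers and anything else below 0.3 N and velocity of joint pan between -0.012 and 0.012 m/s), for 0.2 s.
2. the pan, let go by the robot, rests under two discs (value of joint pan between 0.014 and 0.024 m and contact force between the fingers and anything else below 0.3 N and velocity of joint pan between -0.012 and 0.012 m/s), for 0.2 s.
At the end, for the whole second after the job is handed in: Pan at rest, pointer within 7 mm of midway between the marker's prongs; every disc lies flat on the stack on the pan with the stem through it (within 5 mm of its axis, tilt under 0.06 rad) or still on the spindle as it was (within 6 mm); the robot has let go (z of pointer in the frame of target between -0.007 and 0.007 m and ((horizontal distance between disc_1 and pan_top below 0.005 m and angle between disc_1's own z axis and vertical below 0.06 rad and z of disc_1 in the frame of pan_top between -0.003 and 0.027 m) or (distance of disc_1 from where it was at the start of the episode below 0.006 m and angle between disc_1's own z axis and vertical below 0.06 rad)) and ((horizontal distance between disc_2 and pan_top below 0.005 m and angle between disc_2's own z axis and vertical below 0.06 rad and z of disc_2 in the frame of pan_top between -0.003 and 0.027 m) or (distance of disc_2 from where it was at the start of the episode below 0.006 m and angle between disc_2's own z axis and vertical below 0.06 rad)) and ((horizontal distance between disc_3 and pan_top below 0.005 m and angle between disc_3's own z axis and vertical below 0.06 rad and z of disc_3 in the frame of pan_top between -0.003 and 0.027 m) or (distance of disc_3 from where it was at the start of the episode below 0.006 m and angle between disc_3's own z axis and vertical below 0.06 rad)) and ((horizontal distance between disc_4 and pan_top below 0.005 m and angle between disc_4's own z axis and vertical below 0.06 rad and z of disc_4 in the frame of pan_top between -0.003 and 0.027 m) or (distance of disc_4 from where it was at the start of the episode below 0.006 m and angle between disc_4's own z axis and vertical below 0.06 rad)) and contact force between the fingers and anything else below 0.3 N and velocity of joint pan between -0.012 and 0.012 m/s and linear speed of each of disc_1, disc_2, disc_3, disc_4 below 0.02 m/s); the robot touches nothing.
It fails at once if the pan drops or bounces: it moves faster than 0.07 m/s (velocity of joint pan above 0.07 m/s or velocity of joint pan below -0.07 m/s).
It fails at once if the pan is pushed to the end of its travel (more than 42 mm down) (value of joint pan above 0.042 m).
It fails at once if the target marker is shifted by more than 2 mm (distance of target from where it was at the start of the episode above 0.002 m).
It fails at once if the cream jar, the ointment, the pill bottle or the timer is disturbed (moved more than 10 mm) (distance of any of cream_jar, ointment, pill_bottle, timer from where it was at the start of the episode above 0.01 m).
It also fails if it takes over 72 s, if anything falls off the work surface, if the arm or the gripper's body presses on something with over 40 N, if the wrist force passes 120 N, or if a joint passes its speed limit or range.

## Working session

There is one attempt and no reset: what is moved stays moved. The work goes in short steps, Python scripts to look and compute and a shell command to move; the robot and the scene stay as the last step left them, time stands still between calls to the robot, and variables do not carry over. Pictures are saved under pics/ and viewed, at most 10 in all, crops included, and the job is handed in when it is done.

```bash
ls; mkdir -p pics
cat > h.py <<'E'
import numpy as np, cv2
from rig import env, optics
def cam(n):
    c=optics.calibration(n); f=240/np.tan(np.radians(c['fov_y'])/2)
    return np.array([[f,0,c['cx']],[0,f,c['cy']],[0,0,1]]),np.array(c['D'],float),np.array(c['T'])
def ray(n,uv):
    K,D,T=cam(n); p=cv2.undistortPoints(np.array([[uv]],float),K,D)[0,0]
    d=T[:3,:3]@np.r_[p,1]; return T[:3,3],d/np.linalg.norm(d)
def onz(n,uv,z):
    o,d=ray(n,uv); return o+d*(z-o[2])/d[2]
def tri(a,ua,b,ub):
    o,d=ray(a,ua);p,e=ray(b,ub); s=np.linalg.lstsq(np.c_[d,-e],p-o,rcond=None)[0]
    A=o+d*s[0];B=p+e*s[1]; return (A+B)/2,np.linalg.norm(A-B)
def proj(n,P):
    K,D,T=cam(n);Ti=np.linalg.inv(T);r=cv2.Rodrigues(Ti[:3,:3])[0]
    return cv2.projectPoints(np.array(P,float).reshape(-1,1,3),r,Ti[:3,3],K,D)[0][:,0]
def snap(n,f):
    im=np.ascontiguousarray(optics.get_image(n)[:,:,::-1]); cv2.imwrite('pics/'+f,im); return im
E
python3 - <<'E'
from h import *
for n in('scene','top'):
    snap(n,n+'0.png'); c=optics.calibration(n); print(n,c['fov_y'],c['D'],np.round(c['T'],3).tolist())
s=env.observe(); print({k:np.round(v,3).tolist() for k,v in s.items()}, env.hold_point_z)
E
```

```text
pics
scene 42.14222832780966 [0.07283871 0.         0.         0.         0.        ] [[0.075, -0.458, 0.886, -0.559], [-0.997, -0.03, 0.069, -0.189], [-0.005, -0.888, -0.459, 0.716], [0.0, 0.0, 0.0, 1.0]]
top 56.453924849139675 [-0.01938401  0.          0.          0.          0.        ] [[0.015, -0.993, 0.118, 0.459], [-1.0, -0.015, 0.008, -0.086], [-0.006, -0.118, -0.993, 1.073], [0.0, 0.0, 0.0, 1.0]]
{'time_s': 0.1, 'q': [58.424, 21.837, 74.376, -0.0, 83.859, -12.335], 'qvel': [-0.058, 0.013, -0.088, -0.007, 0.027, -0.063], 'joint_efforts': [0.004, -44.922, -23.166, -0.0, 0.004, -0.0], 'position': [0.181, 0.519, 0.231], 'tool_rot': [[-0.944, 0.33, -0.001], [0.33, 0.944, -0.001], [0.0, -0.001, -1.0]], 'ft_force': [0.299, 0.22, -0.168], 'wrist_torque': [-0.081, 0.003, 0.021], 'gripper_force': 0.0, 'grip_width': 0.086} 0.0187
```

View pics/scene0.png

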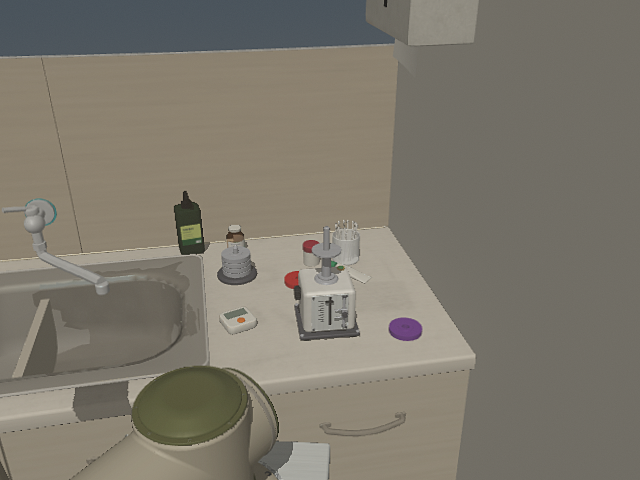

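View pics/top0.png

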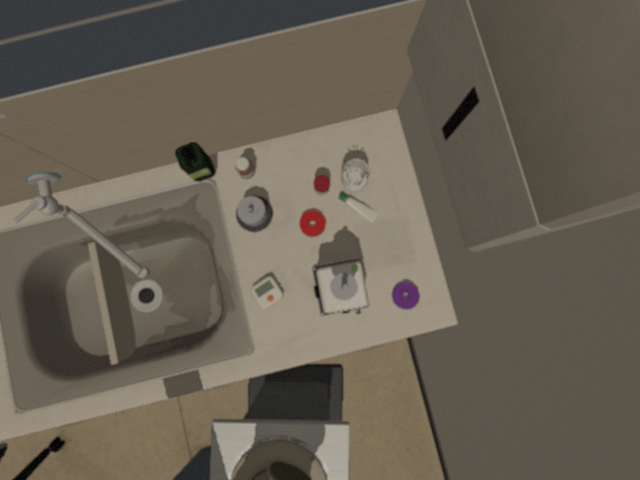

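The scene view shows the grey disc stack on the spindle at (236,262) and the scale at (327,300). The top view has them at (253,211) and (342,287). These could be taken for disc_4:
- the top grey disc on the spindle, scene (236,253)
- the red disc, scene (293,280), top (312,222)
- the purple disc, scene (405,328), top (405,295)

I choose the grey one on the spindle and check it in a crop.

Run:
```python
from h import *
s=cv2.imread('pics/scene0.png');t=cv2.imread('pics/top0.png')
def cr(im,x,y,w,h,k): return cv2.resize(im[y:y+h,x:x+w],(w*k,h*k),interpolation=cv2.INTER_CUBIC)
a=np.hstack([cr(s,206,225,66,66,6),cr(t,223,181,66,66,6)])
cv2.imwrite('pics/c1.png',a)
b=np.hstack([cr(s,285,215,80,125,4),cr(t,300,240,80,125,4)])
cv2.imwrite('pics/c2.png',b)
```

```text
(no output)
```

View pics/c1.png

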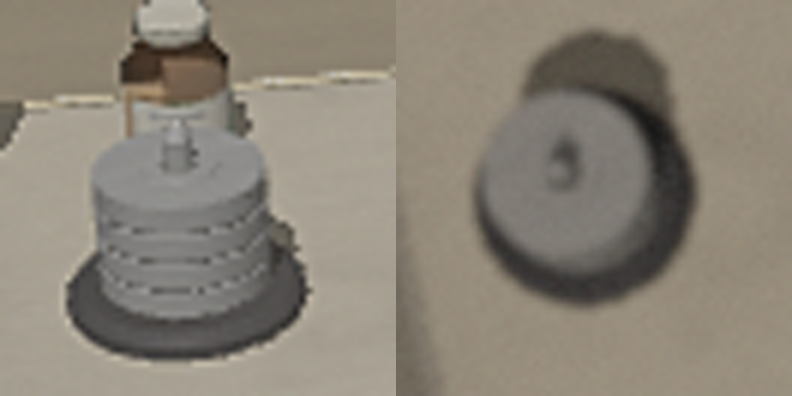

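View pics/c2.png

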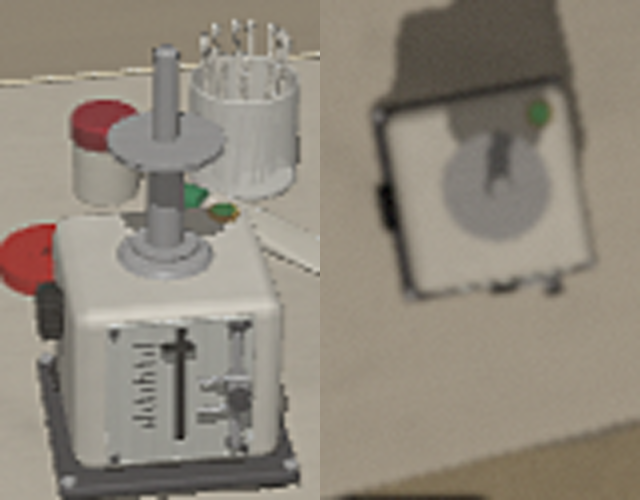

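```bash
cat >> h.py <<'E'
def blob(im,seed,tol,k=6,r=40):
    # flood region round seed in upsampled crop -> hull ellipse (cx,cy),(axes),ang in full picture pixels
    x0,y0=int(seed[0])-r,int(seed[1])-r; c=im[y0:y0+2*r,x0:x0+2*r]
    c=cv2.GaussianBlur(cv2.resize(c,None,fx=k,fy=k,interpolation=cv2.INTER_CUBIC),(0,0),k/3)
    m=np.zeros((c.shape[0]+2,c.shape[1]+2),np.uint8); s=(int((seed[0]-x0)*k),int((seed[1]-y0)*k))
    cv2.floodFill(c.copy(),m,s,0,(tol,)*3,(tol,)*3,4|cv2.FLOODFILL_MASK_ONLY|cv2.FLOODFILL_FIXED_RANGE|(255<<8))
    m=cv2.morphologyEx(m[1:-1,1:-1],cv2.MORPH_OPEN,np.ones((9,9)))
    h=cv2.convexHull(max(cv2.findContours(m,0,1)[0],key=cv2.contourArea)); e=cv2.fitEllipse(h)
    return (np.array(e[0])+.5)/k-.5+[x0,y0],np.array(e[1])/k,e[2],m
E
python3 - <<'E'
from h import *
s=cv2.imread('pics/scene0.png');t=cv2.imread('pics/top0.png')
L=[]
for nm,n,im,seed,z in[('disc','top',t,(249,214),.057),('pan','top',t,(338,291),.166),('disc','scene',s,(228,257),.057),('pan','scene',s,(318,251),.166)]:
  for tol in (12,18,25):
    c,a,g,m=blob(im,seed,tol); print(nm,n,tol,c.round(2),a.round(1),round(g),onz(n,c,z).round(4), im[seed[1],seed[0]])
    if tol==18:L.append(cv2.resize(m,(320,320)))
cv2.imwrite('pics/m.png',np.vstack([np.hstack(L[:2]),np.hstack(L[2:])])[:600])
for nm,a,b in[('posttip',(235.7,245.8),(251,204.5)),('stemtip',(326.3,227),(344,273.5))]: print(nm,tri('scene',a,'top',b), onz('scene',a,.076 if nm[0]=='p' else .212), onz('top',b,.076 if nm[0]=='p' else .212))
E
```

```text
disc top 12 [250.29 209.51] [26.6 27.4] 126 [0.6373 0.0768 0.057 ] [117 124 128]
disc top 18 [250.08 209.49] [27.3 28.8] 128 [0.6373 0.0773 0.057 ] [117 124 128]
disc top 25 [233.67 214.5 ] [60.6 88.5] 170 [0.6251 0.1148 0.057 ] [117 124 128]
pan top 12 [343.53 285.98] [26.5 26.7] 144 [ 0.4647 -0.134   0.166 ] [121 127 132]
pan top 18 [343.51 285.95] [27.3 27.7] 142 [ 0.4648 -0.1339  0.166 ] [121 127 132]
pan top 25 [320.42 285.29] [52.7 80.9] 148 [ 0.4654 -0.0874  0.166 ] [121 127 132]
disc scene 12 [235.87 251.17] [17.2 29.4] 77 [0.6489 0.0775 0.057 ] [141 143 144]
disc scene 18 [235.23 254.3 ] [25.5 30.3] 67 [0.6343 0.0762 0.057 ] [141 143 144]
disc scene 25 [228.04 266.09] [52.7 95.3] 65 [0.5813 0.0817 0.057 ] [141 143 144]
pan scene 12 [327.38 248.06] [17.7 30.8] 78 [ 0.4725 -0.1359  0.166 ] [140 141 143]
pan scene 18 [321.46 248.33] [32.7 45.5] 51 [ 0.4707 -0.1249  0.166 ] [140 141 143]
pan scene 25 [333.46 245.41] [41.8 72.3] 65 [ 0.4839 -0.1468  0.166 ] [140 141 143]
posttip (array([0.64605689, 0.07475728, 0.07197646]), np.float64(0.003246215385190124)) [0.63867465 0.07477679 0.076     ] [0.64550552 0.07249202 0.076     ]
stemtip (array([ 0.48859731, -0.13276774,  0.20205785]), np.float64(3.0340281520063364e-06)) [ 0.46831724 -0.1338557   0.212     ] [ 0.48826349 -0.13223366  0.212     ]
```

View pics/m.png

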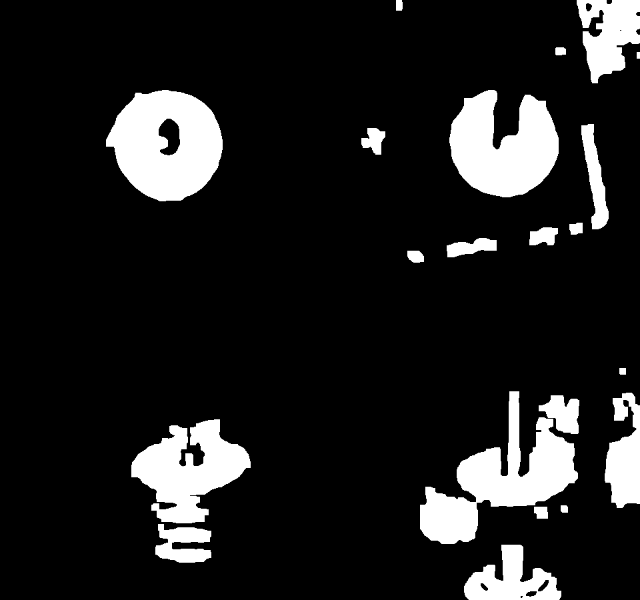

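```bash
cat >> h.py <<'E'
def to(P):
    s=env.observe(); d=np.array(s['tool_rot']).T@(np.array(P)-s['position']); return (d/.04).round(3)
def st():
    s=env.observe(); print('t',round(s['time_s'],2),'p',np.round(s['position'],4),'f',np.round(s['ft_force'],2),'tq',np.round(s['wrist_torque'],2),'w',round(s['grip_width'],4),'gf',np.round(s['gripper_force'],1))
E
python3 - <<'E'
from h import *
for a,b in[((235.6,253),(250.3,209.5)),((326.3,249.6),(343.5,286)),((101,287),(143,271)),((40,212),(45,180)),((235,229),(244,165))]: print(tri('scene',a,'top',b),onz('scene',a,.057),onz('scene',a,.166))
print(to([.638,.076,.231]),to([.638,.076,.13]))
E
```

```text
(array([0.63704156, 0.07610679, 0.05883719]), np.float64(0.0006823960044006481)) [0.64035449 0.0764942  0.057     ] [0.44186094 0.03258133 0.166     ]
(array([ 0.46468456, -0.13407671,  0.16681204]), np.float64(0.0004258905153289627)) [ 0.66956423 -0.12336163  0.057     ] [ 0.46623769 -0.13420673  0.166     ]
(array([0.49175392, 0.32172009, 0.05011222]), np.float64(0.003520279631871478)) [0.4814705  0.31849515 0.057     ] [0.30926559 0.23454128 0.166     ]
(array([0.68543271, 0.52338319, 0.1215247 ]), np.float64(0.003162306370221433)) [0.82189297 0.60320394 0.057     ] [0.59336241 0.4721427  0.166     ]
(array([0.73964797, 0.0945821 , 0.06675281]), np.float64(0.0025500688319485)) [0.75932121 0.10018607 0.057     ] [0.54114365 0.0523532  0.166     ]
[-1.4434e+01 -6.6940e+00 -1.0000e-03] [-14.435  -6.691   2.524]
```

```bash
R='{"linear":[-0.7,-0.325,0]}'; python3 -m jog '[{"linear":[-0.7,-0.325,0]},{"linear":[-0.7,-0.325,0]},{"linear":[-0.7,-0.325,0]},{"linear":[-0.7,-0.325,0]},{"linear":[-0.7,-0.325,0]},{"linear":[-0.7,-0.325,0]},{"linear":[-0.7,-0.325,0]},{"linear":[-0.7,-0.325,0]},{"linear":[-0.7,-0.325,0]},{"linear":[-0.7,-0.325,0]}]' 0.75 40
python3 -m jog '[{"linear":[-0.7,-0.325,0]},{"linear":[-0.7,-0.325,0]},{"linear":[-0.7,-0.325,0]},{"linear":[-0.7,-0.325,0]},{"linear":[-0.7,-0.325,0.2]},{"linear":[-0.7,-0.325,0.4]},{"linear":[-0.7,-0.325,0.5]},{"linear":[-0.6,-0.325,0.5]},{"linear":[-0.5,-0.325,0.4]},{"linear":[0,0,0.2]},{"linear":[0,0,0]},{"linear":[0,0,0]}]'
python3 -c "
from h import *
st();print(to([.6372,.0764,.12]))"
```

```text
t 0.1 p [0.1811 0.5191 0.2308] f [ 0.3   0.22 -0.17] tq [-0.08  0.    0.02] w 0.0859 gf 0.0
[-14.413  -6.687   2.774]invalid input
invalid input
```

```bash
python3 -m jog '[{"linear":[-0.7,-0.325,0],"roll":0},{"linear":[-0.7,-0.325,0],"roll":0},{"linear":[-0.7,-0.325,0],"roll":0},{"linear":[-0.7,-0.325,0],"roll":0},{"linear":[-0.7,-0.325,0],"roll":0},{"linear":[-0.7,-0.325,0],"roll":0},{"linear":[-0.7,-0.325,0],"roll":0},{"linear":[-0.7,-0.325,0],"roll":0},{"linear":[-0.7,-0.325,0],"roll":0},{"linear":[-0.7,-0.325,0],"roll":0}]' 0.75 40
python3 -c "
from h import *
st();print(to([.6372,.0764,.12]))"
```

```text
time_s: 0.93
position: [0.4035, 0.303, 0.2311]
tool_rot: [[-0.944, 0.33, -0.001], [0.33, 0.944, -0.0], [0.0, -0.0, -1.0]]
ft_force: [0.3, 1.0, 0.1]
grip_width: 0.0748
gripper_force: 0.0
t 0.93 p [0.4035 0.303  0.2311] f [0.27 1.01 0.08] tq [ 0.04 -0.03 -0.05] w 0.0748 gf 0.0
[-7.384 -3.421  2.775]
```

```bash
python3 -m jog '[{"linear":[-0.7,-0.32,0],"roll":0},{"linear":[-0.7,-0.32,0],"roll":0},{"linear":[-0.7,-0.32,0],"roll":0},{"linear":[-0.7,-0.32,0],"roll":0},{"linear":[-0.7,-0.32,0.2],"roll":0},{"linear":[-0.7,-0.32,0.4],"roll":0},{"linear":[-0.7,-0.32,0.5],"roll":0},{"linear":[-0.7,-0.32,0.6],"roll":0},{"linear":[-0.7,-0.32,0.6],"roll":0},{"linear":[-0.5,-0.24,0.4],"roll":0},{"linear":[0,0,0],"roll":0},{"linear":[0,0,0],"roll":0}]'
python3 - <<'E'
from h import *
st();print(to([.6372,.0764,.12]))
s=snap('scene','s1.png');t=snap('top','t1.png')
cr=lambda im,x,y,w,h,k: cv2.resize(im[y:y+h,x:x+w],(w*k,h*k),interpolation=cv2.INTER_CUBIC)
cv2.imwrite('pics/c3.png',np.hstack([cr(s,190,170,95,130,4),cr(t,205,150,95,130,4)]))
E
```

```text
time_s: 1.93
position: [0.6183, 0.0961, 0.1219]
tool_rot: [[-0.944, 0.331, -0.003], [0.331, 0.944, 0.0], [0.003, -0.001, -1.0]]
ft_force: [-0.2, 0.3, 0.4]
grip_width: 0.0744
gripper_force: 0.0
t 1.93 p [0.6183 0.0961 0.1219] f [-0.21  0.28  0.35] tq [ 0.02  0.06 -0.03] w 0.0744 gf 0.0
[-0.61  -0.308  0.045]
```

View pics/c3.png

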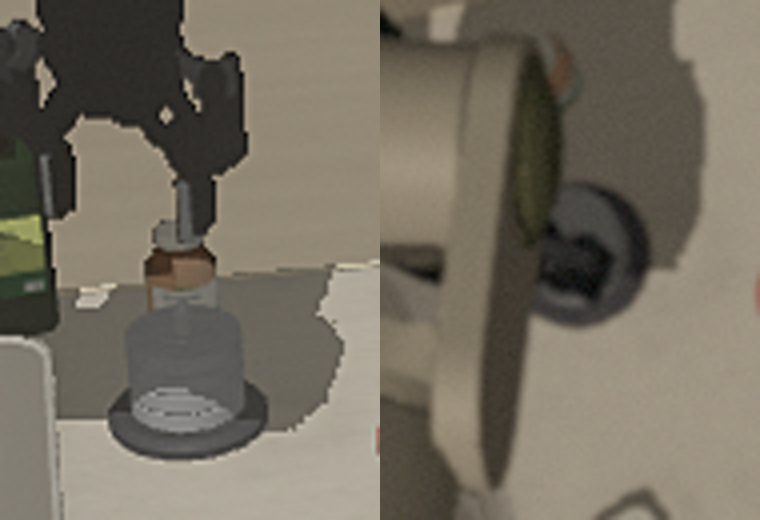

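Crop 3 shows both fingertips hovering over the stack, the left tip at scene (205,224.5) and the right at (241,229.5). The arm hides the stack from the top camera, so I use the scene view to get the tips' true height against the TCP.

Run:
```python
from h import *
s=env.observe();p=np.array(s['position']);y=np.array(s['tool_rot'])[:,1]
for h in(0,.004,.008,.012): print(h,[proj('scene',[p+y*o+[0,0,h]])[0].round(1).tolist() for o in(.0372,.045,-.0372,-.045)])
```

```text
0 [[207.1, 227.1], [204.0, 226.5], [237.3, 233.2], [240.5, 233.8]]
0.004 [[206.9, 225.5], [203.8, 224.8], [237.2, 231.5], [240.4, 232.1]]
0.008 [[206.8, 223.8], [203.7, 223.2], [237.0, 229.8], [240.3, 230.4]]
0.012 [[206.6, 222.1], [203.5, 221.5], [236.9, 228.1], [240.2, 228.7]]
```

```bash
python3 -m jog '[{"linear":[-0.3,-0.15,0],"roll":0},{"linear":[-0.31,-0.158,0],"roll":0},{"linear":[0,0,0],"roll":0},{"linear":[0,0,0.3],"roll":0},{"linear":[0,0,0.4],"roll":0},{"linear":[0,0,0.4],"roll":0},{"linear":[0,0,0.3],"roll":0},{"linear":[0,0,0.2],"roll":0},{"linear":[0,0,0],"roll":0},{"linear":[0,0,0],"roll":0}]'
python3 -c "
from h import *
st();print(to([.6372,.0764,.04]))"
```

```text
time_s: 2.87
position: [0.6373, 0.0778, 0.06]
tool_rot: [[-0.944, 0.329, 0.001], [0.329, 0.944, 0.0], [-0.0, 0.0, -1.0]]
ft_force: [0.5, -0.2, 0.0]
grip_width: 0.075
gripper_force: 0.0
t 2.87 p [0.6373 0.0778 0.06  ] f [ 0.53 -0.18  0.02] tq [ 0.05 -0.02 -0.  ] w 0.075 gf 0.0
[-0.01  -0.034  0.5  ]
```

```bash
python3 -m jog '[{"linear":[0,-0.034,0.2],"roll":0},{"linear":[0,0,0.2],"roll":0},{"linear":[0,0,0.1],"roll":0},{"linear":[0,0,0],"roll":0},{"linear":[0,0,0],"roll":0}]'
python3 -m jog '[{"linear":[0,0,0],"roll":0},{"linear":[0,0,0],"roll":0},{"linear":[0,0,0],"roll":0},{"linear":[0,0,0],"roll":0},{"linear":[0,0,0],"roll":0},{"linear":[0,0,0],"roll":0}]' 0.3 40
python3 -c "
from h import *
st()"
```

```text
time_s: 3.28
position: [0.6369, 0.0758, 0.0391]
tool_rot: [[-0.944, 0.33, -0.001], [0.33, 0.944, 0.0], [0.001, -0.0, -1.0]]
ft_force: [-0.3, 0.7, -0.4]
grip_width: 0.075
gripper_force: 0.0
time_s: 3.78
position: [0.6373, 0.0757, 0.04]
tool_rot: [[-0.944, 0.33, 0.001], [0.33, 0.944, -0.0], [-0.001, 0.0, -1.0]]
ft_force: [-0.9, -0.8, 6.2]
grip_width: 0.0615
gripper_force: 43.6
t 3.78 p [0.6373 0.0757 0.04  ] f [-0.88 -0.78  6.21] tq [-0.22  0.26  0.01] w 0.0615 gf 43.6
```

```bash
python3 -m jog '[{"linear":[0,0,-0.05],"roll":0},{"linear":[0,0,-0.1],"roll":0},{"linear":[0,0,-0.1],"roll":0},{"linear":[0,0,-0.1],"roll":0},{"linear":[0,0,-0.1],"roll":0},{"linear":[0,0,0],"roll":0},{"linear":[0,0,0],"roll":0}]'
python3 - <<'E'
from h import *
st()
s=snap('scene','s2.png')
cr=lambda im,x,y,w,h,k: cv2.resize(im[y:y+h,x:x+w],(w*k,h*k),interpolation=cv2.INTER_CUBIC)
cv2.imwrite('pics/c4.png',cr(s,195,210,80,80,7))
E
```

```text
time_s: 4.37
position: [0.637, 0.0759, 0.0576]
tool_rot: [[-0.944, 0.329, 0.0], [0.329, 0.944, -0.0], [-0.0, 0.0, -1.0]]
ft_force: [-0.9, -0.7, -3.1]
grip_width: 0.0616
gripper_force: 44.1
t 4.37 p [0.637  0.0759 0.0576] f [-0.94 -0.73 -3.11] tq [ 0.05 -0.03 -0.  ] w 0.0616 gf 44.1
```

View pics/c4.png

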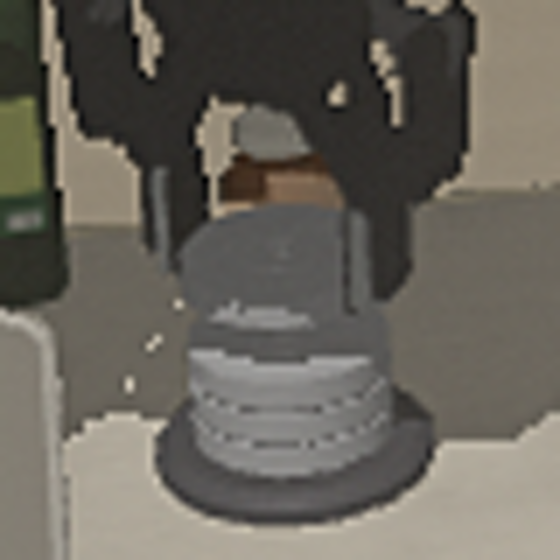

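The crop shows one disc lifted in the fingers at about crop (270,260), with three left on the spindle. The 3.1 N of lifted weight agrees. Next I lift clear and carry it over to the scale.

```bash
python3 -m jog '[{"linear":[0,0,-0.3],"roll":0},{"linear":[0,0,-0.6],"roll":0},{"linear":[0,0,-0.7],"roll":0},{"linear":[0,0,-0.7],"roll":0},{"linear":[0,0,-0.7],"roll":0},{"linear":[0.1,-0.27,-0.7],"roll":0},{"linear":[0.2,-0.5,-0.5],"roll":0},{"linear":[0.2,-0.5,-0.24],"roll":0},{"linear":[0.25,-0.6,0],"roll":0},{"linear":[0.25,-0.6,0],"roll":0},{"linear":[0.25,-0.6,0],"roll":0},{"linear":[0.25,-0.6,0],"roll":0}]'
python3 -m jog '[{"linear":[0.2,-0.6,0],"roll":0},{"linear":[0.2,-0.6,0],"roll":0},{"linear":[0.2,-0.6,0],"roll":0},{"linear":[0.13,-0.5,0],"roll":0},{"linear":[0.1,-0.4,0],"roll":0},{"linear":[0,-0.2,0],"roll":0},{"linear":[0,0,0],"roll":0},{"linear":[0,0,0],"roll":0}]'
python3 -c "
from h import *
st();print(to([.465,-.134,.235]))"
```

```text
time_s: 5.42
position: [0.5308, -0.0436, 0.2347]
tool_rot: [[-0.944, 0.329, -0.0], [0.329, 0.944, 0.0], [0.0, -0.0, -1.0]]
ft_force: [0.7, -0.9, -3.1]
grip_width: 0.0612
gripper_force: 44.7
time_s: 6.08
position: [0.4626, -0.1414, 0.2349]
tool_rot: [[-0.944, 0.33, 0.0], [0.33, 0.944, 0.0], [0.0, 0.0, -1.0]]
ft_force: [-0.4, -0.6, -2.9]
grip_width: 0.0612
gripper_force: 44.7
t 6.08 p [ 0.4626 -0.1414  0.2349] f [-0.43 -0.56 -2.94] tq [-0.04  0.02  0.03] w 0.0612 gf 44.7
[ 0.005  0.194 -0.003]
```

```bash
python3 -m jog '[{"linear":[0,0.1,0],"roll":0},{"linear":[0.005,0.094,0],"roll":0},{"linear":[0,0,0],"roll":0},{"linear":[0,0,0.15],"roll":0},{"linear":[0,0,0.15],"roll":0},{"linear":[0,0,0.15],"roll":0},{"linear":[0,0,0.08],"roll":0},{"linear":[0,0,0],"roll":0},{"linear":[0,0,0],"roll":0}]'
python3 - <<'E'
from h import *
st();print(to([.4649,-.1342,.2]))
s=snap('scene','s3.png');t=snap('top','t3.png')
cr=lambda im,x,y,w,h,k: cv2.resize(im[y:y+h,x:x+w],(w*k,h*k),interpolation=cv2.INTER_CUBIC)
cv2.imwrite('pics/c5.png',np.hstack([cr(s,275,180,95,140,4),cr(t,295,220,95,140,4)]))
E
```

```text
time_s: 6.83
position: [0.4647, -0.1342, 0.2135]
tool_rot: [[-0.944, 0.33, -0.0], [0.33, 0.944, 0.0], [0.001, 0.0, -1.0]]
ft_force: [0.1, 0.1, -3.5]
grip_width: 0.0617
gripper_force: 44.7
t 6.83 p [ 0.4647 -0.1342  0.2135] f [ 0.09  0.12 -3.54] tq [-0.02  0.02 -0.01] w 0.0617 gf 44.7
[-0.005  0.003  0.338]
```

View pics/c5.png

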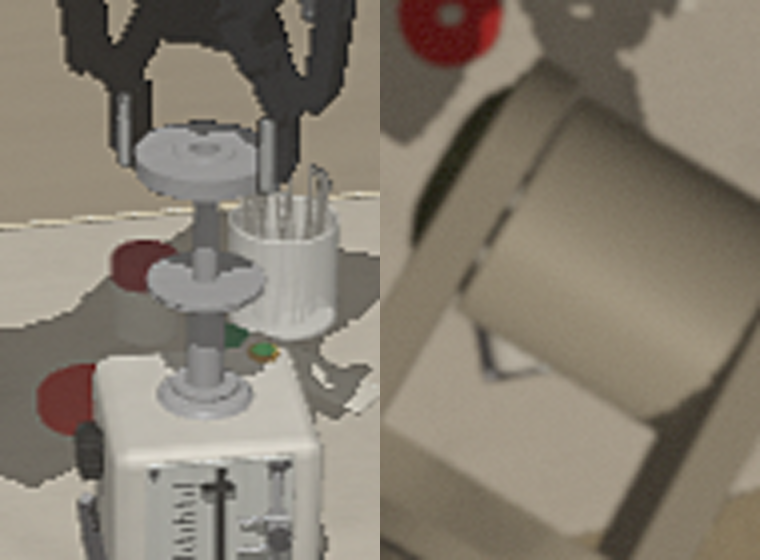

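The crop shows the disc hub hole at scene (326,217), right over the stem at column 326.5, so it is aligned sideways. I lower it slowly and watch the force.

```bash
python3 -c "
from h import *
print(onz('scene',(325.9,216.9),.2315))"
python3 -m jog '[{"linear":[0,0,0.05],"roll":0},{"linear":[0,0,0.05],"roll":0},{"linear":[0,0,0.05],"roll":0},{"linear":[0,0,0.05],"roll":0},{"linear":[0,0,0.05],"roll":0},{"linear":[0,0,0.05],"roll":0},{"linear":[0,0,0.05],"roll":0},{"linear":[0,0,0.05],"roll":0},{"linear":[0,0,0],"roll":0},{"linear":[0,0,0],"roll":0}]'
python3 - <<'E'
from h import *
st()
E
```

```text
[ 0.47038111 -0.13290733  0.2315    ]
time_s: 7.77
position: [0.4647, -0.1343, 0.1977]
tool_rot: [[-0.944, 0.33, -0.0], [0.33, 0.944, -0.0], [0.0, -0.0, -1.0]]
ft_force: [-0.9, -0.4, -0.7]
grip_width: 0.0609
gripper_force: 44.9
t 7.77 p [ 0.4647 -0.1343  0.1977] f [-0.9  -0.36 -0.73] tq [-0.03  0.1   0.02] w 0.0609 gf 44.9
```

```bash
python3 -m jog '[{"linear":[0,0,-0.1],"roll":0},{"linear":[0,0,-0.1],"roll":0},{"linear":[0,0,-0.1],"roll":0},{"linear":[0.053,-0.037,0],"roll":0},{"linear":[0,0,0],"roll":0},{"linear":[0,0,0.1],"roll":0},{"linear":[0,0,0.1],"roll":0},{"linear":[0,0,0.05],"roll":0},{"linear":[0,0,0.05],"roll":0},{"linear":[0,0,0],"roll":0},{"linear":[0,0,0],"roll":0}]'
python3 - <<'E'
from h import *
st()
for i in range(4):
    optics.get_image('scene'); st()
E
```

```text
time_s: 8.68
position: [0.4622, -0.1348, 0.1975]
tool_rot: [[-0.944, 0.329, -0.0], [0.329, 0.944, 0.0], [0.001, 0.0, -1.0]]
ft_force: [-0.3, -0.3, -2.7]
grip_width: 0.0612
gripper_force: 44.7
t 8.68 p [ 0.4622 -0.1348  0.1975] f [-0.29 -0.27 -2.7 ] tq [ 0.02  0.02 -0.  ] w 0.0612 gf 44.7
t 8.73 p [ 0.4623 -0.1349  0.1977] f [ 0.83 -0.4  -2.93] tq [0.02 0.02 0.02] w 0.0612 gf 44.7
t 8.78 p [ 0.4623 -0.1349  0.1978] f [-0.36  0.01 -1.99] tq [-0.01  0.    0.01] w 0.0612 gf 44.7
t 8.83 p [ 0.4623 -0.1349  0.1978] f [-0.41  0.74 -2.82] tq [-0.    0.03 -0.  ] w 0.0613 gf 44.7
t 8.88 p [ 0.4623 -0.1349  0.1978] f [-0.44 -1.15 -2.32] tq [-0.02  0.04  0.  ] w 0.0617 gf 44.7
```

```bash
cat >> h.py <<'E'
def avg(n=6):
    F=[]
    for i in range(n): optics.get_image('scene'); s=env.observe(); F.append(np.r_[s['ft_force'],s['wrist_torque']])
    print('avg',np.mean(F,0).round(2),'p',np.round(s['position'],4),'t',s['time_s'])
E
python3 -m jog '[{"linear":[0,0,0.05],"roll":0},{"linear":[0,0,0.05],"roll":0},{"linear":[0,0,0.05],"roll":0},{"linear":[0,0,0.05],"roll":0},{"linear":[0,0,0.05],"roll":0},{"linear":[0,0,0],"roll":0},{"linear":[0,0,0],"roll":0}]'
python3 -c "
from h import *
avg()"
```

```text
time_s: 9.47
position: [0.4622, -0.1349, 0.1876]
tool_rot: [[-0.944, 0.33, -0.0], [0.33, 0.944, 0.0], [0.0, 0.0, -1.0]]
ft_force: [0.0, -0.1, -2.7]
grip_width: 0.0618
gripper_force: 44.7
avg [-0.15  0.23 -2.33  0.02  0.01  0.01] p [ 0.4623 -0.1349  0.1878] t 9.7667
```

```bash
python3 -m jog '[{"linear":[0,0,0.07],"roll":0},{"linear":[0,0,0.08],"roll":0},{"linear":[0,0,0.08],"roll":0},{"linear":[0,0,0.08],"roll":0},{"linear":[0,0,0.08],"roll":0},{"linear":[0,0,0.08],"roll":0},{"linear":[0,0,0.08],"roll":0},{"linear":[0,0,0.05],"roll":0},{"linear":[0,0,0],"roll":0},{"linear":[0,0,0],"roll":0}]'
python3 -c "
from h import *
avg()"
python3 -m jog '[{"linear":[0,0,0.025],"roll":0},{"linear":[0,0,0.025],"roll":0},{"linear":[0,0,0.025],"roll":0},{"linear":[0,0,0.025],"roll":0},{"linear":[0,0,0.025],"roll":0},{"linear":[0,0,0.025],"roll":0},{"linear":[0,0,0.025],"roll":0},{"linear":[0,0,0],"roll":0},{"linear":[0,0,0],"roll":0}]'
python3 -c "
from h import *
avg()"
```

```text
time_s: 10.6
position: [0.4623, -0.1349, 0.1637]
tool_rot: [[-0.944, 0.329, -0.0], [0.329, 0.944, 0.0], [0.0, 0.0, -1.0]]
ft_force: [0.6, -0.2, -2.3]
grip_width: 0.0613
gripper_force: 44.7
avg [ 0.21  0.09 -2.71 -0.    0.   -0.01] p [ 0.4623 -0.1349  0.1639] t 10.9
time_s: 11.65
position: [0.4622, -0.1349, 0.1567]
tool_rot: [[-0.944, 0.33, -0.0], [0.33, 0.944, 0.0], [0.0, -0.0, -1.0]]
ft_force: [-0.9, -0.5, -2.5]
grip_width: 0.0614
gripper_force: 44.8
avg [-0.85  0.37 -2.11  0.03  0.08 -0.02] p [ 0.4622 -0.1349  0.1568] t 11.95
```

```bash
python3 -m jog '[{"linear":[0,0,0.025],"roll":0},{"linear":[0,0,0.025],"roll":0},{"linear":[0,0,0.025],"roll":0},{"linear":[0,0,0.025],"roll":0},{"linear":[0,0,0],"roll":0},{"linear":[0,0,0],"roll":0}]'
python3 -c "
from h import *
avg(8)"
python3 -m jog '[{"linear":[0,0,0.025],"roll":0},{"linear":[0,0,0.025],"roll":0},{"linear":[0,0,0.025],"roll":0},{"linear":[0,0,0],"roll":0},{"linear":[0,0,0],"roll":0}]'
python3 -c "
from h import *
avg(8)"
```

```text
time_s: 12.45
position: [0.4623, -0.1349, 0.1527]
tool_rot: [[-0.944, 0.33, 0.0], [0.33, 0.944, -0.0], [-0.0, -0.0, -1.0]]
ft_force: [-0.7, -0.6, -1.3]
grip_width: 0.061
gripper_force: 44.9
avg [ 0.15 -0.34 -0.47 -0.01  0.03  0.02] p [ 0.4623 -0.1349  0.1528] t 12.85
time_s: 13.27
position: [0.4623, -0.1349, 0.1497]
tool_rot: [[-0.944, 0.329, 0.0], [0.329, 0.944, -0.0], [-0.0, -0.0, -1.0]]
ft_force: [1.1, -0.4, 0.0]
grip_width: 0.0615
gripper_force: 44.9
avg [ 0.53  0.14 -0.04 -0.03 -0.01 -0.  ] p [ 0.4623 -0.1349  0.1498] t 13.6667
```

```bash
python3 -m jog '[{"linear":[0,0,0],"roll":0},{"linear":[0,0,0],"roll":0},{"linear":[0,0,0],"roll":0},{"linear":[0,0,0],"roll":0},{"linear":[0,0,0],"roll":0},{"linear":[0,0,0],"roll":0}]' 0.8
python3 - <<'E'
from h import *
avg(4)
s=snap('scene','s4.png')
cr=lambda im,x,y,w,h,k: cv2.resize(im[y:y+h,x:x+w],(w*k,h*k),interpolation=cv2.INTER_CUBIC)
cv2.imwrite('pics/c6.png',cr(s,280,200,90,140,4))
# pointer: dark columns in slot
g=cv2.cvtColor(s,cv2.COLOR_BGR2GRAY); print(g[296:332,322:350])
E
```

```text
time_s: 14.17
position: [0.4622, -0.1349, 0.1497]
tool_rot: [[-0.944, 0.33, -0.0], [0.33, 0.944, 0.0], [0.0, -0.0, -1.0]]
ft_force: [-0.2, -0.1, -0.4]
grip_width: 0.0769
gripper_force: 0.0
avg [ 0.25  0.16 -0.17  0.01 -0.02  0.01] p [ 0.4623 -0.1349  0.1497] t 14.3667
[[147 140 151 ...  85 151 172]
 [162 159 159 ... 165 166 170]
 [162 160 160 ... 172 162 169]
 ...
 [166 165 169 ...  90  90  91]
 [134 128 117 ...  85  85  85]
 [ 68  69  59 ...  87  88  86]]
```

View pics/c6.png

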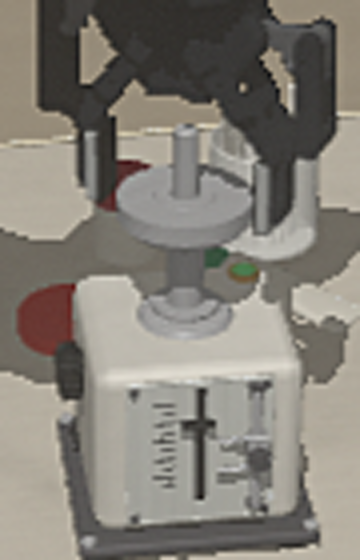

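The crop shows the disc flat on the pan with the stem through it at crop (185,190). The pointer is at scene row 307, with the prongs at rows 311 and 319. Next disc.

```bash
python3 -m jog '[{"linear":[0,0,-0.2],"roll":0},{"linear":[0,0,-0.5],"roll":0},{"linear":[0,0,-0.6],"roll":0},{"linear":[0,0,-0.6],"roll":0},{"linear":[0,0,-0.3],"roll":0},{"linear":[-0.1,0.25,0],"roll":0},{"linear":[-0.2,0.55,0],"roll":0},{"linear":[-0.25,0.65,0],"roll":0},{"linear":[-0.25,0.65,0],"roll":0},{"linear":[-0.25,0.65,0],"roll":0},{"linear":[-0.25,0.65,0],"roll":0},{"linear":[-0.25,0.65,0],"roll":0}]'
python3 -m jog '[{"linear":[-0.25,0.65,0],"roll":0},{"linear":[-0.25,0.65,0],"roll":0},{"linear":[-0.2,0.55,0.3],"roll":0},{"linear":[-0.2,0.5,0.4],"roll":0},{"linear":[-0.1,0.2,0.6],"roll":0},{"linear":[0,0,0.7],"roll":0},{"linear":[0,0,0.7],"roll":0},{"linear":[0,0,0.3],"roll":0},{"linear":[0,0,0],"roll":0},{"linear":[0,0,0],"roll":0},{"linear":[0,0,0],"roll":0}]' 0.7
python3 -c "
from h import *
st();print(to([.6373,.0757,.028]))"
```

```text
time_s: 15.42
position: [0.5749, -0.0003, 0.2368]
tool_rot: [[-0.944, 0.329, -0.001], [0.329, 0.944, 0.0], [0.001, -0.0, -1.0]]
ft_force: [0.3, -0.5, -0.2]
grip_width: 0.0769
gripper_force: 0.0
time_s: 16.33
position: [0.6461, 0.0811, 0.1187]
tool_rot: [[-0.944, 0.329, 0.002], [0.329, 0.944, -0.0], [-0.002, 0.001, -1.0]]
ft_force: [0.9, 0.3, 0.5]
grip_width: 0.0725
gripper_force: 0.0
t 16.33 p [0.6461 0.0811 0.1187] f [0.89 0.29 0.55] tq [ 0.02 -0.02 -0.04] w 0.0725 gf 0.0
[ 0.167 -0.202  2.268]
```

```bash
python3 -m jog '[{"linear":[0.083,-0.1,0],"roll":0},{"linear":[0.084,-0.102,0],"roll":0},{"linear":[0,0,0],"roll":0},{"linear":[0,0,0.3],"roll":0},{"linear":[0,0,0.4],"roll":0},{"linear":[0,0,0.4],"roll":0},{"linear":[0,0,0.3],"roll":0},{"linear":[0,0,0.2],"roll":0},{"linear":[0,0,0],"roll":0},{"linear":[0,0,0],"roll":0}]'
python3 -c "
from h import *
st();print(to([.6373,.0757,.028]))"
```

```text
time_s: 17.17
position: [0.6367, 0.0753, 0.0541]
tool_rot: [[-0.944, 0.33, 0.0], [0.33, 0.944, 0.0], [-0.0, 0.0, -1.0]]
ft_force: [0.2, -0.0, -0.2]
grip_width: 0.0727
gripper_force: 0.0
t 17.17 p [0.6367 0.0753 0.0541] f [ 0.18 -0.02 -0.23] tq [ 0.01 -0.07  0.03] w 0.0727 gf 0.0
[-0.01   0.015  0.653]
```

```bash
python3 -m jog '[{"linear":[-0.01,0.015,0.2],"roll":0},{"linear":[0,0,0.25],"roll":0},{"linear":[0,0,0.15],"roll":0},{"linear":[0,0,0.05],"roll":0},{"linear":[0,0,0],"roll":0},{"linear":[0,0,0],"roll":0}]'
python3 -m jog '[{"linear":[0,0,0],"roll":0},{"linear":[0,0,0],"roll":0},{"linear":[0,0,0],"roll":0},{"linear":[0,0,0],"roll":0},{"linear":[0,0,0],"roll":0},{"linear":[0,0,0],"roll":0}]' 0.3 40
python3 -m jog '[{"linear":[0,0,-0.05],"roll":0},{"linear":[0,0,-0.1],"roll":0},{"linear":[0,0,-0.1],"roll":0},{"linear":[0,0,-0.1],"roll":0},{"linear":[0,0,-0.1],"roll":0},{"linear":[0,0,0],"roll":0},{"linear":[0,0,0],"roll":0}]'
python3 -c "
from h import *
avg()"
```

```text
time_s: 17.67
position: [0.6372, 0.0758, 0.0277]
tool_rot: [[-0.944, 0.33, -0.0], [0.33, 0.944, 0.0], [0.0, -0.0, -1.0]]
ft_force: [0.4, 0.4, 1.0]
grip_width: 0.0729
gripper_force: 0.0
time_s: 18.17
position: [0.6375, 0.0758, 0.0286]
tool_rot: [[-0.944, 0.329, 0.001], [0.329, 0.944, -0.0], [-0.001, 0.0, -1.0]]
ft_force: [-1.9, -0.3, 5.7]
grip_width: 0.0623
gripper_force: 43.1
time_s: 18.75
position: [0.6372, 0.0758, 0.046]
tool_rot: [[-0.944, 0.33, 0.0], [0.33, 0.944, -0.0], [-0.0, 0.0, -1.0]]
ft_force: [0.5, 0.1, -3.1]
grip_width: 0.0622
gripper_force: 44.2
avg [ 0.23 -0.08 -2.59 -0.    0.02 -0.01] p [0.6371 0.0758 0.0455] t 19.05
```

```bash
python3 -m jog '[{"linear":[0,0,-0.3],"roll":0},{"linear":[0,0,-0.6],"roll":0},{"linear":[0,0,-0.7],"roll":0},{"linear":[0,0,-0.7],"roll":0},{"linear":[0,0,-0.7],"roll":0},{"linear":[0.1,-0.27,-0.7],"roll":0},{"linear":[0.2,-0.5,-0.5],"roll":0},{"linear":[0.2,-0.5,-0.26],"roll":0},{"linear":[0.25,-0.6,0],"roll":0},{"linear":[0.25,-0.6,0],"roll":0},{"linear":[0.25,-0.6,0],"roll":0},{"linear":[0.25,-0.6,0],"roll":0}]'
python3 -m jog '[{"linear":[0.2,-0.6,0],"roll":0},{"linear":[0.2,-0.6,0],"roll":0},{"linear":[0.2,-0.6,0],"roll":0},{"linear":[0.2,-0.5,0],"roll":0},{"linear":[0.1,-0.4,0],"roll":0},{"linear":[0,-0.1,0],"roll":0},{"linear":[0,0,0],"roll":0},{"linear":[0,0,0],"roll":0}]'
python3 -c "
from h import *
st();print(to([.4623,-.1349,.21]))"
```

```text
time_s: 20.05
position: [0.5311, -0.0437, 0.2241]
tool_rot: [[-0.944, 0.329, 0.0], [0.329, 0.944, -0.0], [-0.0, -0.0, -1.0]]
ft_force: [-0.5, -0.5, -2.3]
grip_width: 0.0625
gripper_force: 45.1
time_s: 20.72
position: [0.4615, -0.1366, 0.2242]
tool_rot: [[-0.944, 0.33, 0.0], [0.33, 0.944, 0.0], [-0.0, 0.0, -1.0]]
ft_force: [0.3, -0.4, -2.4]
grip_width: 0.0623
gripper_force: 45.1
t 20.72 p [ 0.4615 -0.1366  0.2242] f [ 0.25 -0.37 -2.41] tq [0.01 0.04 0.04] w 0.0623 gf 45.1
[-0.004  0.048  0.354]
```

```bash
python3 -m jog '[{"linear":[-0.004,0.048,0],"roll":0},{"linear":[0,0,0.15],"roll":0},{"linear":[0,0,0.2],"roll":0},{"linear":[0,0,0.15],"roll":0},{"linear":[0,0,0.1],"roll":0},{"linear":[0,0,0.08],"roll":0},{"linear":[0,0,0.06],"roll":0},{"linear":[0,0,0.06],"roll":0},{"linear":[0,0,0.06],"roll":0},{"linear":[0,0,0.06],"roll":0},{"linear":[0,0,0],"roll":0},{"linear":[0,0,0],"roll":0}]'
python3 -c "
from h import *
avg()"
```

```text
time_s: 21.72
position: [0.4622, -0.1352, 0.1874]
tool_rot: [[-0.944, 0.33, 0.001], [0.33, 0.944, -0.0], [-0.001, 0.0, -1.0]]
ft_force: [1.8, 1.2, -2.3]
grip_width: 0.0626
gripper_force: 45.1
avg [ 1.44  0.32 -2.18  0.01 -0.3   0.01] p [ 0.4622 -0.1352  0.1875] t 22.0167
```

```bash
python3 -m jog '[{"linear":[-0.02,0.012,0],"roll":0},{"linear":[0,0,0],"roll":0},{"linear":[0,0,0.08],"roll":0},{"linear":[0,0,0.08],"roll":0},{"linear":[0,0,0.08],"roll":0},{"linear":[0,0,0.08],"roll":0},{"linear":[0,0,0.08],"roll":0},{"linear":[0,0,0.08],"roll":0},{"linear":[0,0,0.06],"roll":0},{"linear":[0,0,0],"roll":0},{"linear":[0,0,0],"roll":0}]'
python3 -c "
from h import *
avg()"
python3 -m jog '[{"linear":[0,0,0.025],"roll":0},{"linear":[0,0,0.025],"roll":0},{"linear":[0,0,0.025],"roll":0},{"linear":[0,0,0.025],"roll":0},{"linear":[0,0,0.025],"roll":0},{"linear":[0,0,0.025],"roll":0},{"linear":[0,0,0.025],"roll":0},{"linear":[0,0,0.025],"roll":0},{"linear":[0,0,0],"roll":0},{"linear":[0,0,0],"roll":0}]'
python3 -c "
from h import *
avg(8)"
```

```text
time_s: 22.93
position: [0.4629, -0.135, 0.1657]
tool_rot: [[-0.944, 0.33, -0.0], [0.33, 0.944, 0.0], [0.0, 0.0, -1.0]]
ft_force: [0.4, 0.1, -2.2]
grip_width: 0.0622
gripper_force: 45.1
avg [ 0.02  0.13 -2.74  0.01  0.    0.02] p [ 0.463  -0.135   0.1659] t 23.2333
time_s: 24.07
position: [0.463, -0.135, 0.1578]
tool_rot: [[-0.944, 0.33, 0.0], [0.33, 0.944, -0.0], [-0.0, -0.0, -1.0]]
ft_force: [-0.4, 0.1, -0.2]
grip_width: 0.0626
gripper_force: 45.2
avg [-0.45  0.29 -1.   -0.    0.04 -0.02] p [ 0.4629 -0.135   0.1577] t 24.4667
```

```bash
python3 -m jog '[{"linear":[0,0,0.025],"roll":0},{"linear":[0,0,0.025],"roll":0},{"linear":[0,0,0.025],"roll":0},{"linear":[0,0,0],"roll":0},{"linear":[0,0,0],"roll":0}]'
python3 -c "
from h import *
avg(8)"
```

```text
time_s: 24.88
position: [0.4629, -0.135, 0.1547]
tool_rot: [[-0.944, 0.33, -0.0], [0.33, 0.944, 0.0], [0.0, -0.0, -1.0]]
ft_force: [-0.8, 0.6, -0.8]
grip_width: 0.0622
gripper_force: 45.3
avg [-0.53 -0.04 -0.09 -0.01  0.07 -0.  ] p [ 0.463  -0.135   0.1547] t 25.2833
```

```bash
python3 -m jog '[{"linear":[0,0,0],"roll":0},{"linear":[0,0,0],"roll":0},{"linear":[0,0,0],"roll":0},{"linear":[0,0,0],"roll":0},{"linear":[0,0,0],"roll":0},{"linear":[0,0,0],"roll":0},{"linear":[0,0,0],"roll":0}]' 0.8
python3 -m jog '[{"linear":[0,0,-0.2],"roll":0},{"linear":[0,0,-0.5],"roll":0},{"linear":[0,0,-0.6],"roll":0},{"linear":[0,0,-0.5],"roll":0},{"linear":[0,0,-0.2],"roll":0},{"linear":[0,0,0],"roll":0}]'
python3 - <<'E'
from h import *
s=snap('scene','s5.png');st()
L=[]
for f in('scene0','s4','s5'):
    im=cv2.imread(f'pics/{f}.png'); L.append(cv2.resize(im[290:334,308:352],None,fx=6,fy=6,interpolation=cv2.INTER_CUBIC))
    c=cv2.cvtColor(im,cv2.COLOR_BGR2GRAY)
    print(f); 
    for y in range(296,326): print(y,c[y,324:346].tolist())
im=cv2.imread('pics/s5.png')
L=np.hstack(L);b=cv2.resize(im[200:275,260:392],None,fx=6,fy=6,interpolation=cv2.INTER_CUBIC)[:336]
cv2.imwrite('pics/c7.png',np.vstack([L,b])); print(L.shape,b.shape)
E
```

```text
time_s: 25.87
position: [0.4629, -0.135, 0.1547]
tool_rot: [[-0.944, 0.33, 0.0], [0.33, 0.944, 0.0], [-0.0, 0.0, -1.0]]
ft_force: [-0.1, 0.3, -0.1]
grip_width: 0.0766
gripper_force: 0.0
time_s: 26.37
position: [0.4635, -0.1353, 0.2366]
tool_rot: [[-0.944, 0.329, 0.004], [0.329, 0.944, -0.002], [-0.004, -0.001, -1.0]]
ft_force: [-0.8, -0.6, -0.6]
grip_width: 0.0767
gripper_force: 0.0
t 26.42 p [ 0.463 -0.135  0.235] f [-0.03 -0.53 -0.12] tq [0.02 0.01 0.01] w 0.077 gf 0.0
scene0
296 [141, 145, 144, 146, 147, 154, 158, 155, 154, 152, 152, 152, 150, 152, 154, 154, 154, 136, 86, 69, 78, 80]
297 [150, 149, 151, 154, 133, 80, 37, 79, 147, 154, 153, 152, 150, 154, 154, 154, 155, 161, 103, 65, 71, 65]
298 [150, 151, 154, 157, 139, 73, 40, 89, 152, 156, 153, 153, 150, 153, 153, 155, 153, 159, 109, 110, 141, 100]
299 [151, 154, 155, 160, 144, 78, 46, 123, 159, 159, 154, 153, 150, 153, 154, 155, 154, 157, 115, 126, 133, 104]
300 [155, 159, 134, 132, 113, 68, 51, 65, 89, 149, 157, 152, 150, 153, 153, 154, 152, 156, 142, 134, 131, 122]
301 [126, 68, 38, 46, 52, 54, 57, 53, 44, 81, 147, 154, 150, 
[... 8710 characters left out ...]
4, 160, 160, 167, 127, 66, 45, 126, 160, 166, 124, 105, 106, 108, 105, 156, 170, 171, 142, 146, 111, 109]
321 [154, 161, 161, 166, 125, 67, 45, 125, 160, 164, 165, 165, 167, 168, 165, 163, 163, 165, 139, 141, 126, 112]
322 [160, 161, 160, 166, 127, 67, 44, 125, 159, 161, 161, 161, 160, 162, 160, 159, 160, 163, 139, 140, 135, 114]
323 [159, 159, 161, 165, 124, 65, 42, 122, 158, 160, 160, 159, 159, 161, 160, 159, 162, 166, 141, 140, 133, 160]
324 [160, 159, 160, 163, 118, 56, 31, 151, 163, 160, 160, 159, 160, 161, 159, 161, 164, 132, 110, 137, 135, 113]
325 [157, 159, 160, 160, 163, 170, 171, 166, 160, 159, 159, 159, 159, 161, 160, 160, 166, 116, 101, 140, 125, 120]
(264, 792, 3) (336, 792, 3)
```

View pics/c7.png

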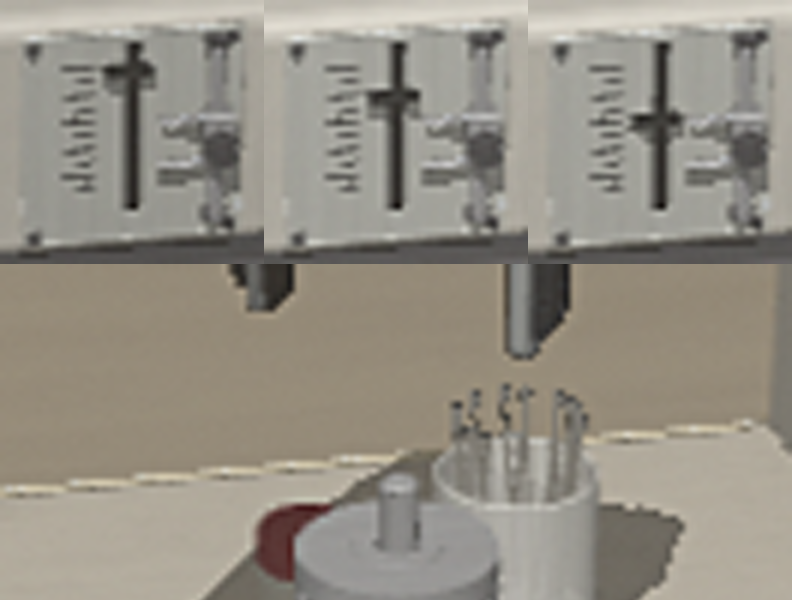

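The crop shows two discs lying flat. The pointer has stepped through rows 301.5, 305.6 and 309.5, and the prong midpoint is at about row 313.7. At about 2 mm per pixel that is roughly 8 mm short, so a third disc is needed.

```bash
python3 -m jog '[{"linear":[-0.1,0.25,0],"roll":0},{"linear":[-0.2,0.55,0],"roll":0},{"linear":[-0.25,0.65,0],"roll":0},{"linear":[-0.25,0.65,0],"roll":0},{"linear":[-0.25,0.65,0],"roll":0},{"linear":[-0.25,0.65,0],"roll":0},{"linear":[-0.25,0.65,0],"roll":0},{"linear":[-0.25,0.65,0],"roll":0},{"linear":[-0.25,0.65,0],"roll":0},{"linear":[-0.2,0.55,0.3],"roll":0},{"linear":[-0.13,0.4,0.4],"roll":0},{"linear":[0,0.1,0.6],"roll":0}]' 0.7
python3 -m jog '[{"linear":[0,0,0.7],"roll":0},{"linear":[0,0,0.7],"roll":0},{"linear":[0,0,0.4],"roll":0},{"linear":[0,0,0.1],"roll":0},{"linear":[0,0,0],"roll":0},{"linear":[0,0,0],"roll":0}]'
python3 -c "
from h import *
st();print(to([.6374,.0758,.016]))"
```

```text
time_s: 27.42
position: [0.6387, 0.0784, 0.1813]
tool_rot: [[-0.945, 0.327, 0.001], [0.327, 0.945, 0.001], [-0.001, 0.001, -1.0]]
ft_force: [1.2, -0.8, -0.1]
grip_width: 0.0726
gripper_force: 0.0
time_s: 27.92
position: [0.6375, 0.0757, 0.107]
tool_rot: [[-0.944, 0.329, 0.0], [0.329, 0.944, 0.0], [-0.0, 0.0, -1.0]]
ft_force: [0.9, 0.5, 0.4]
grip_width: 0.0724
gripper_force: 0.0
t 27.92 p [0.6375 0.0757 0.107 ] f [0.9  0.5  0.44] tq [ 0.   -0.03 -0.02] w 0.0724 gf 0.0
[4.000e-03 1.000e-03 2.276e+00]
```

```bash
python3 -m jog '[{"linear":[0.003,0,0.3],"roll":0},{"linear":[0,0,0.4],"roll":0},{"linear":[0,0,0.4],"roll":0},{"linear":[0,0,0.4],"roll":0},{"linear":[0,0,0.35],"roll":0},{"linear":[0,0,0.25],"roll":0},{"linear":[0,0,0.15],"roll":0},{"linear":[0,0,0.03],"roll":0},{"linear":[0,0,0],"roll":0},{"linear":[0,0,0],"roll":0}]'
python3 -m jog '[{"linear":[0,0,0],"roll":0},{"linear":[0,0,0],"roll":0},{"linear":[0,0,0],"roll":0},{"linear":[0,0,0],"roll":0},{"linear":[0,0,0],"roll":0},{"linear":[0,0,0],"roll":0}]' 0.3 40
python3 -m jog '[{"linear":[0,0,-0.05],"roll":0},{"linear":[0,0,-0.1],"roll":0},{"linear":[0,0,-0.1],"roll":0},{"linear":[0,0,-0.1],"roll":0},{"linear":[0,0,-0.1],"roll":0},{"linear":[0,0,0],"roll":0},{"linear":[0,0,0],"roll":0}]'
python3 -c "
from h import *
avg()"
```

```text
time_s: 28.75
position: [0.6376, 0.0754, 0.0165]
tool_rot: [[-0.944, 0.33, 0.002], [0.33, 0.944, -0.0], [-0.002, 0.0, -1.0]]
ft_force: [0.4, -0.2, 0.1]
grip_width: 0.0724
gripper_force: 0.0
time_s: 29.25
position: [0.6377, 0.0754, 0.0172]
tool_rot: [[-0.944, 0.329, 0.002], [0.329, 0.944, -0.0], [-0.002, 0.001, -1.0]]
ft_force: [-2.1, 0.6, 5.4]
grip_width: 0.0624
gripper_force: 42.4
time_s: 29.83
position: [0.6371, 0.0754, 0.0338]
tool_rot: [[-0.944, 0.33, 0.0], [0.33, 0.944, -0.0], [-0.0, 0.0, -1.0]]
ft_force: [0.1, 0.1, -4.0]
grip_width: 0.0622
gripper_force: 44.4
avg [-0.05  0.02 -3.19 -0.01 -0.   -0.01] p [0.637  0.0754 0.0333] t 30.1333
```

```bash
python3 -m jog '[{"linear":[0,0,-0.3],"roll":0},{"linear":[0,0,-0.6],"roll":0},{"linear":[0,0,-0.7],"roll":0},{"linear":[0,0,-0.7],"roll":0},{"linear":[0,0,-0.7],"roll":0},{"linear":[0.1,-0.27,-0.7],"roll":0},{"linear":[0.2,-0.5,-0.6],"roll":0},{"linear":[0.2,-0.5,-0.3],"roll":0},{"linear":[0.25,-0.6,0],"roll":0},{"linear":[0.25,-0.6,0],"roll":0},{"linear":[0.25,-0.6,0],"roll":0},{"linear":[0.25,-0.6,0],"roll":0}]'
python3 -m jog '[{"linear":[0.2,-0.6,0],"roll":0},{"linear":[0.2,-0.6,0],"roll":0},{"linear":[0.2,-0.6,0],"roll":0},{"linear":[0.2,-0.5,0],"roll":0},{"linear":[0.1,-0.4,0],"roll":0},{"linear":[0,-0.05,0],"roll":0},{"linear":[0,0,0],"roll":0},{"linear":[0,0,0],"roll":0}]'
python3 -c "
from h import *
st();print(to([.4628,-.135,.182]))"
```

```text
time_s: 31.13
position: [0.5309, -0.0441, 0.2185]
tool_rot: [[-0.944, 0.329, 0.001], [0.329, 0.944, -0.0], [-0.001, -0.0, -1.0]]
ft_force: [0.6, -0.5, -3.3]
grip_width: 0.0623
gripper_force: 46.1
time_s: 31.8
position: [0.4621, -0.1351, 0.2181]
tool_rot: [[-0.944, 0.33, 0.001], [0.33, 0.944, -0.0], [-0.001, 0.0, -1.0]]
ft_force: [-0.0, -1.0, -1.8]
grip_width: 0.0622
gripper_force: 46.1
t 31.8 p [ 0.4621 -0.1351  0.2181] f [-0.03 -0.96 -1.83] tq [ 0.03 -0.01  0.01] w 0.0622 gf 46.1
[-0.016  0.009  0.902]
```

```bash
python3 -m jog '[{"linear":[-0.016,0.009,0],"roll":0},{"linear":[0,0,0.15],"roll":0},{"linear":[0,0,0.2],"roll":0},{"linear":[0,0,0.12],"roll":0},{"linear":[0,0,0.1],"roll":0},{"linear":[0,0,0.07],"roll":0},{"linear":[0,0,0.06],"roll":0},{"linear":[0,0,0.06],"roll":0},{"linear":[0,0,0.06],"roll":0},{"linear":[0,0,0.06],"roll":0},{"linear":[0,0,0],"roll":0},{"linear":[0,0,0],"roll":0}]'
python3 -c "
from h import *
avg()"
```

```text
time_s: 32.8
position: [0.4626, -0.1353, 0.1823]
tool_rot: [[-0.944, 0.33, 0.0], [0.33, 0.944, -0.0], [-0.0, 0.0, -1.0]]
ft_force: [-0.1, 0.2, -4.0]
grip_width: 0.0627
gripper_force: 46.1
avg [ 0.19 -0.02 -3.44  0.03 -0.09 -0.01] p [ 0.4626 -0.1353  0.1824] t 33.1
```

```bash
python3 -m jog '[{"linear":[0,0,0.06],"roll":0},{"linear":[0,0,0.08],"roll":0},{"linear":[0,0,0.08],"roll":0},{"linear":[0,0,0.06],"roll":0},{"linear":[0,0,0.025],"roll":0},{"linear":[0,0,0.025],"roll":0},{"linear":[0,0,0.025],"roll":0},{"linear":[0,0,0.025],"roll":0},{"linear":[0,0,0],"roll":0},{"linear":[0,0,0],"roll":0}]'
python3 -c "
from h import *
avg()"
python3 -m jog '[{"linear":[0,0,0.025],"roll":0},{"linear":[0,0,0.025],"roll":0},{"linear":[0,0,0.025],"roll":0},{"linear":[0,0,0.025],"roll":0},{"linear":[0,0,0.025],"roll":0},{"linear":[0,0,0],"roll":0},{"linear":[0,0,0],"roll":0}]'
python3 -c "
from h import *
avg(8)"
```

```text
time_s: 33.93
position: [0.4626, -0.1353, 0.1672]
tool_rot: [[-0.944, 0.33, 0.0], [0.33, 0.944, -0.0], [-0.0, -0.0, -1.0]]
ft_force: [1.2, 1.9, -2.6]
grip_width: 0.0625
gripper_force: 46.1
avg [ 1.32  0.09 -2.57  0.03 -0.2   0.01] p [ 0.4626 -0.1353  0.1672] t 34.2333
time_s: 34.82
position: [0.4626, -0.1353, 0.1621]
tool_rot: [[-0.944, 0.33, 0.0], [0.33, 0.944, -0.0], [-0.0, 0.0, -1.0]]
ft_force: [1.8, 0.8, -0.7]
grip_width: 0.0626
gripper_force: 46.2
avg [ 1.62  0.07 -1.83  0.06 -0.25  0.01] p [ 0.4625 -0.1353  0.1622] t 35.2167
```

Side load of +1.6 N in x. I ease it by 0.6 mm and keep lowering.

```bash
python3 -m jog '[{"linear":[-0.014,0.006,0],"roll":0},{"linear":[0,0,0.025],"roll":0},{"linear":[0,0,0.025],"roll":0},{"linear":[0,0,0.025],"roll":0},{"linear":[0,0,0],"roll":0},{"linear":[0,0,0],"roll":0}]'
python3 -c "
from h import *
avg(8)"
```

```text
time_s: 35.72
position: [0.463, -0.1353, 0.159]
tool_rot: [[-0.944, 0.33, -0.001], [0.33, 0.944, 0.0], [0.001, -0.0, -1.0]]
ft_force: [-1.6, -0.2, -0.6]
grip_width: 0.0622
gripper_force: 46.2
avg [-1.19 -0.02 -1.   -0.04  0.22  0.  ] p [ 0.4631 -0.1352  0.1591] t 36.1167
```

```bash
python3 -m jog '[{"linear":[0.005,-0.002,0.02],"roll":0},{"linear":[0,0,0.02],"roll":0},{"linear":[0,0,0.02],"roll":0},{"linear":[0,0,0.01],"roll":0},{"linear":[0,0,0],"roll":0},{"linear":[0,0,0],"roll":0}]'
python3 -c "
from h import *
avg(8)"
```

```text
time_s: 36.62
position: [0.4631, -0.1353, 0.1564]
tool_rot: [[-0.944, 0.329, 0.0], [0.329, 0.944, -0.0], [-0.0, 0.0, -1.0]]
ft_force: [0.7, 0.4, -1.2]
grip_width: 0.0624
gripper_force: 46.3
avg [ 0.29  0.66 -0.09  0.06 -0.09 -0.01] p [ 0.463  -0.1353  0.1564] t 37.0167
```

```bash
python3 -m jog '[{"linear":[0,0,0],"roll":0},{"linear":[0,0,0],"roll":0},{"linear":[0,0,0],"roll":0},{"linear":[0,0,0],"roll":0},{"linear":[0,0,0],"roll":0},{"linear":[0,0,0],"roll":0},{"linear":[0,0,0],"roll":0}]' 0.8
python3 -m jog '[{"linear":[0,0,-0.2],"roll":0},{"linear":[0,0,-0.5],"roll":0},{"linear":[0,0,-0.6],"roll":0},{"linear":[0,0,-0.6],"roll":0},{"linear":[0,0,-0.4],"roll":0},{"linear":[0,0,0],"roll":0},{"linear":[0,0,0],"roll":0}]'
python3 - <<'E'
from h import *
s=snap('scene','s6.png');st()
c=cv2.cvtColor(s,cv2.COLOR_BGR2GRAY)
for y in range(306,322): print(y,c[y,325:340].tolist())
# disc ellipse top face & spindle disc
for seed,z in(((318,251),.0),((228,262),0)): print(seed,c[seed[1]-6:seed[1]+7:3,seed[0]-4:seed[0]+24:4].tolist())
E
```

```text
time_s: 37.6
position: [0.4629, -0.1353, 0.1563]
tool_rot: [[-0.944, 0.33, -0.0], [0.33, 0.944, 0.0], [0.0, 0.0, -1.0]]
ft_force: [0.6, -0.6, -0.5]
grip_width: 0.0766
gripper_force: 0.0
time_s: 38.18
position: [0.463, -0.1353, 0.2491]
tool_rot: [[-0.944, 0.329, 0.002], [0.329, 0.944, -0.001], [-0.002, -0.0, -1.0]]
ft_force: [-0.1, -0.3, -1.4]
grip_width: 0.0765
gripper_force: 0.0
t 38.23 p [ 0.4627 -0.1352  0.2481] f [-0.5   0.16 -0.24] tq [-0.04 -0.04  0.05] w 0.0767 gf 0.0
306 [160, 160, 166, 124, 64, 43, 127, 161, 163, 161, 159, 158, 160, 161, 162]
307 [159, 161, 169, 125, 65, 44, 127, 162, 163, 161, 160, 159, 161, 161, 162]
308 [159, 160, 167, 126, 66, 44, 126, 161, 164, 161, 160, 159, 161, 162, 162]
309 [159, 162, 168, 125, 65, 45, 128, 161, 163, 145, 150, 153, 155, 181, 156]
310 [159, 161, 167, 126, 67, 44, 126, 162, 162, 163, 168, 172, 186, 145, 132]
311 [160, 161, 168, 127, 65, 44, 126, 161, 162, 164, 119, 153, 124, 106, 110]
312 [163, 164, 170, 129, 70, 46, 129, 165, 165, 165, 122, 102, 104, 109, 111]
313 [169, 174, 180, 135, 72, 52, 98, 134, 163, 167, 165, 165, 168, 170, 12
[... 275 characters left out ...]
182, 180, 197, 188]
318 [164, 169, 175, 133, 70, 50, 85, 104, 158, 124, 94, 103, 106, 105, 105]
319 [160, 161, 167, 128, 68, 47, 130, 166, 169, 127, 108, 111, 113, 109, 108]
320 [161, 160, 166, 127, 67, 46, 126, 161, 165, 123, 105, 105, 106, 103, 155]
321 [160, 161, 166, 126, 66, 46, 124, 160, 162, 163, 166, 167, 168, 166, 163]
(318, 251) [[152, 153, 141, 135, 144, 151, 150], [150, 152, 151, 148, 151, 148, 150], [152, 151, 151, 150, 152, 151, 153], [129, 133, 147, 150, 150, 127, 119], [117, 135, 138, 138, 134, 130, 109]]
(228, 262) [[103, 104, 105, 96, 106, 103, 97], [103, 103, 103, 96, 103, 105, 105], [105, 88, 89, 98, 92, 93, 97], [89, 88, 92, 96, 91, 92, 92], [93, 90, 92, 93, 89, 91, 91]]
```

```bash
python3 -c "
from rig import env
print(env.close_job())"
```

```text
the job is handed in; nothing more can be done
None
```

I put three discs on the pan one at a time, left the fourth on the spindle, and handed the job in at about 38 s. The pointer reads about 2 mm or less from midway between the prongs; no verdict was returned, and I last checked by picture that the discs lay flat after the second one.

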